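# Pack the open slot of the boiler's mounting rail

## Robot

A 6-joint arm with a two-finger parallel gripper is mounted at the origin on the work surface. World frame = base frame: x ahead of the robot, y to its left, z up, the work surface at z = 0. Lengths are in mm, angles in degrees, forces in N, time in s.
With the tool pointing down it reaches from about 250 to 725 mm from the base axis. Payload 9.7 kg.
Tool frame: the origin (TCP) lies on the centre line of the jaws, within the pads' length; the fingertips stand 22 mm ahead of it and the grasp point (between the pads) lies 3 mm ahead of it; z points along the fingers, y is the line along which they close (so a half turn about z gives the same grasp; the last joint's range is limited). The gripper opens to 85 mm and grips with 20 to 120 N. Pads are 22 mm wide; open, the fingers measure 114 mm over their backs; the gripper's body (76 mm by 85 mm) begins 54 mm behind the grasp point. The pads swing forward as they close: fully open they stand 13 mm farther back than shut.
Start: joints at [73.052, 4.979, 10.078, 95.1, 0, 90], TCP at [160.325, 526.111, 253.284] pointing down, gripper open.
Joint ranges: [-179.16, 179.16], [-48.56, 103.87], [-65.8, 70.77], [-126.05, 130.52], [-82.76, 87.17], [-180, 180]. Speed limits (degrees/s): [127.2, 127.2, 147.25, 180, 180, 180].

## Interface

Orientations are given as a 3x3 rotation matrix whose columns are the frame's x, y, z axes.
In Python, from station import get_state, get_image, camera_model, hand_in gives the robot as it stands.
- The arm moves only by the tool drive_tool, never from a script. Its argument "rows" is one flat list of numbers, 7 for each row, row after row: the turn, a rotation vector about the tool's x, y, z in rad, then the shift along the tool's x, y, z in cm, then the finger opening in cm, from 0 to 8.54. A call has 1 to 12 rows; each row shifts and turns the commanded pose from where the row before left it, along the tool's axes as they then stand; what a row does not reach is not made up. A row lasts 1/12 s, in which the tool goes at most 41.7 mm and 7.16 degrees, less where a joint would pass 70% of its speed; a pose out of reach is approached as far as the arm can. A call with a gripper value outside its range is refused whole. The fingers move at their own pace and stop on an object; "grip_force" is the grip in N (left out, the last holds). Time passes only in rows, so rows that do not move let the fingers close. It gives the time, the measured TCP pose, the force, the opening and the grip force at its end, in the units of the state.
- get_state(): the state, without advancing time (a new reading comes with each control period).
- get_image(name): name is "scene" or "side" or "wrist"; returns (picture, depth): 384x512x3 uint8, red, green, blue; 384x512 float32, mm along the optical axis (not along the pixel's ray), 0 where there is no reading.
- camera_model(name): a dict with "fx", "fy", "cx", "cy" (pixels), "R" (3x3) and "t" (3): a world point X has camera coordinates R X + t; the wrist camera has in their place "mount" (4x4, takes a point from camera to tool coordinates, whose origin is the TCP and whose axes are the flange's). Camera axes: x right, y down, z forward; pixel columns grow to the right and rows downward; lengths in mm; the calibration is good to about 2 mm. A picture is of the moment at which its call begins: read the wrist's pose just before it. camera_model takes no time and is no camera call.
- hand_in(): hands the job in; it is judged then, once.
The state is a dict: "clock": time; "joint_positions": joint angles; "qd": joint speeds; "joint_efforts": joint torques, N m; "eef_pos": TCP position; "eef_rot": TCP orientation; "force": force on the tool from outside, world axes, zero at the start; "wrist_torque": the same for the moment, N m; "width": opening from 0.0 (shut) to 1.0 (fully open); "gripper_force": force on a finger pad.
Only numpy, scipy, OpenCV 4.12 (cv2) and the standard library are available. Lean on these libraries where they do the work, as an engineer would, in place of code of your own. Each camera call takes 0.05 s, during which the arm holds its last target. There are 200 camera calls.

## Task

Find by gentle trial fitting which of the three steel packing plates fits the open middle slot of the mounting rail, and leave that one seated upright on the slot's taper, snug against the flat wall: a too thick plate stays up in the mouth, a too thin one drops loose to the floor of the slot. Do not force a plate or drop it in. Leave the two other plates on the bench, clear of the rail, and do not disturb the nut, elbow and jar.

Things in the scene. Friction and masses are not known exactly. Their poses are not given: they have to be found in the camera images.
- rail: heavy dark steel mounting rail fixed to the bench, 90 (x) x 300 (y, its length) x 45 mm high; origin: centre of its underside. Of three packing slots along it the outer two are closed by bright cover plates (72 x 68 mm, with bolt heads 6 mm high in all), centred at y = -94 and +106 mm; only the middle slot is open.
- slot (a point): on the rail's top at mid-length of the open slot, in the plane of its flat wall (y = 0); axes as the rail's. The slot spans x = -28 to +28 mm and runs from this wall towards +y; its width is unknown: 1.5 mm more than the thickness of one of the packers, any of the three. Both long mouth edges have 3 mm, 45 degree bevels outside that width. Rigid steel.
- slot_taper (a point): point on the flat wall, 25 mm below slot. The opposite (+y) wall is upright to 22 mm depth, then tapers in by 3 mm between 22 and 28 mm depth: the fitting packer's foot wedges here (22 to 26 mm deep) and it stands about 41 mm above the rail. A thicker packer stops in the bevels, under 6 mm deep.
- slot_floor (a point): foot of the flat wall on the slot's floor, 37 mm below slot. A packer that is too thin drops past the taper to here.
- packer_thin (a point): centre (33 mm above its foot) of a loose bright steel packing plate, 50 mm wide (x), 14 mm thick (y), 66 mm tall (z), about 364 g, standing upright on its 50 x 14 mm foot; square-edged foot; a half turn makes no difference.
- packer_mid (a point): centre (33 mm above its foot) of a loose bright steel packing plate, 50 mm wide (x), 17 mm thick (y), 66 mm tall (z), about 442 g, standing upright on its 50 x 17 mm foot; square-edged foot; a half turn makes no difference.
- packer_thick (a point): centre (33 mm above its foot) of a loose bright steel packing plate, 50 mm wide (x), 20 mm thick (y), 66 mm tall (z), about 520 g, standing upright on its 50 x 20 mm foot; square-edged foot; a half turn makes no difference.
- nut_mid (a point): centre (6 mm up) of a brass ring nut, 28 mm across, 12 mm high, lying among the packers; to be left alone
- elbow_mid (a point): corner of a copper pipe elbow with brass ends, each leg 36 mm long along +x and +y, 28 mm high, 14 mm above the bench; to be left alone
- jar_mid (a point): middle (45 mm up) of a glass jar, 64 mm across, 90 mm high; to be left alone
Things that resemble listed ones, but are neither listed nor needed, are in the scene too. What is shaped like the part that bears packer_thin but turquoise is not meant.

How it is judged:
By the outcome, as a careful person would: the job done as asked, in the order asked, and still so for the second after the job is handed in, with the robot touching nothing.
It also fails if it takes over 72 s, if anything falls off the work surface, if the arm or the gripper's body presses on something with over 40 N, if the wrist force passes 120 N, or if a joint passes its speed limit or range.

## Working session

There is one attempt and no reset: what is moved stays moved. The work goes in short steps, Python scripts to look and compute and a tool call to move; the robot and the scene stay as the last step left them, time stands still between calls to the robot, and variables do not carry over. Pictures are saved under pics/ and viewed, at most 10 in all, crops included, and the job is handed in when it is done.

Besides the shell and the picture viewer there is one more tool, called after ">>>" as name(argument=value, ...) on one line, values as JSON. drive_tool: Moves the arm, as the interface text tells. Its arguments: {"type":"object","properties":{"rows":{"type":"array","items":{"type":"number"}},"grip_force":{"type":"number"}},"required":["rows"]}

```bash
mkdir -p pics; ls
python3 - <<'E'
from station import *
import cv2,numpy as np
s=get_state();print(s)
for n in ["scene","side"]:
    p,d=get_image(n);cv2.imwrite(f"pics/{n}0.png",p[:,:,::-1]);np.save(f"{n}0.npy",d)
    print(n,camera_model(n))
print(camera_model("wrist"))
E
```

```text
pics
{'clock': 0.0, 'joint_positions': array([ 7.30516815e+01,  5.01085219e+00,  1.00332267e+01,  9.50980660e+01,
       -1.84189859e-03,  9.00012029e+01]), 'qd': array([ 0.07461373,  0.03002496,  0.0541318 , -0.07666144,  0.11895415,
        0.02591433]), 'joint_efforts': array([ 2.63116301e-03, -5.20387387e+01,  4.64804292e+01,  1.61882717e-02,
       -1.72116529e-06,  1.35854447e-05]), 'eef_pos': array([160.28062367, 525.92160833, 252.57442354]), 'eef_rot': array([[-9.56561981e-01,  2.91528815e-01, -3.54351505e-04],
       [ 2.91529029e-01,  9.56561135e-01, -1.27306037e-03],
       [-3.21749020e-05, -1.32106490e-03, -9.99999127e-01]]), 'force': array([ 0.22899226, -0.64130838, -0.39644584]), 'wrist_torque': array([-0.00547607,  0.01203217,  0.00854455]), 'gripper_force': 0.0, 'width': 0.9990271805644907}
scene {'fx': 382.65757541512437, 'fy': 382.65757541512437, 'cx': 248.52058801441396, 'cy': 190.94592587870443, 'R': array([[ 0.19592289,  0.98061775, -0.00174446],
       [ 0.74479667, -0.14996364, -0.65022214],
       [-0.63788098,  0.12609413, -0.75974214]]), 't': array([  32.63790402, -422.43227258, 1448.05291474])}
side {'fx': 383.32153751327866, 'fy': 383.32153751327866, 'cx': 250.85432059946484, 'cy': 203.92686020220484, 'R': array([[ 0.94672608, -0.3214624 , -0.01927825],
       [-0.17742345, -0.4706918 , -0.86427435],
       [ 0.26875759,  0.82165148, -0.50265117]]), 't': array([-583.12367145,  111.18407696,  821.72841084])}
{'fx': 345.2493183249729, 'fy': 345.2493183249729, 'cx': 250.3412486036192, 'cy': 196.25202834396407, 'mount': array([[-8.77693519e-04, -9.54416090e-01, -2.98478066e-01,
         7.60535830e+01],
       [ 9.99999614e-01, -8.49958876e-04, -2.22725756e-04,
        -1.04426428e-01],
       [-4.11210363e-05, -2.98478147e-01,  9.54416468e-01,
        -1.21327709e+02],
       [ 0.00000000e+00,  0.00000000e+00,  0.00000000e+00,
         1.00000000e+00]])}
```

View pics/scene0.png

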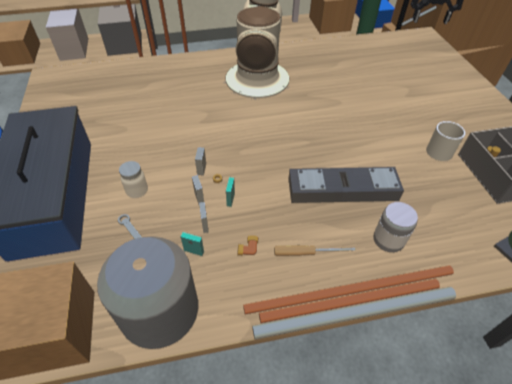

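View pics/side0.png

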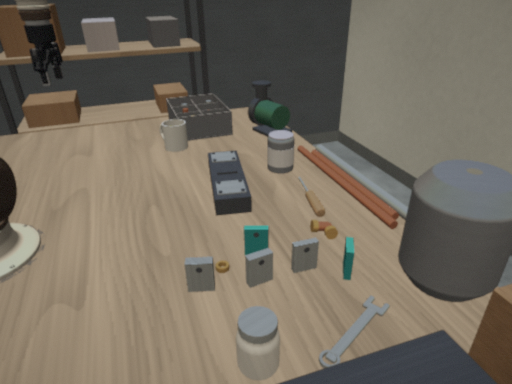

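Scene shows grey packers at (201,161), (198,189), (204,217), turquoise decoys at (231,191) and (192,243), nut (217,179), elbow (248,246), and the rail at (345,184) with its slot; the jar at (395,226) stands near the rail. In the side view the packers are at (200,274), (259,267) and (305,255).

```bash
cat > h.py <<'E'
import numpy as np,cv2
from station import *
def ray(cam,uv,z,pose=None):
    """intersect pixel ray(s) with plane world z"""
    m=camera_model(cam);uv=np.atleast_2d(uv).astype(float)
    d=np.c_[(uv[:,0]-m['cx'])/m['fx'],(uv[:,1]-m['cy'])/m['fy'],np.ones(len(uv))]
    if cam=='wrist':
        M=m['mount'];p,R=pose;D=d@M[:3,:3].T@R.T;c=R@M[:3,3]+p
    else: D=d@m['R'];c=-m['R'].T@m['t']
    s=(z-c[2])/D[:,2];return c+D*s[:,None]
def cloud(cam,depth,pose=None):
    m=camera_model(cam);v,u=np.mgrid[:384,:512]
    P=np.stack([(u-m['cx'])/m['fx']*depth,(v-m['cy'])/m['fy']*depth,depth],-1)
    if cam=='wrist':
        M=m['mount'];p,R=pose;return (P@M[:3,:3].T+M[:3,3])@R.T+p
    return (P-m['t'])@m['R']
def move(target,yaw=None):
    s=get_state();p,R=s['eef_pos'],s['eef_rot']
    print('shift cm tool',np.round(R.T@(np.array(target)-p)/10,2))
def shot(name,cam='wrist'):
    s=get_state();p,d=get_image(cam);cv2.imwrite(f'pics/{name}.png',p[:,:,::-1]);return p,d,(s['eef_pos'],s['eef_rot'])
E
python3 - <<'E'
from h import *
for n,px in [('scene',dict(a=(201,161),b=(198,189),c=(204,217),nut=(217,179),rail=(345,184),jar=(395,226),elb=(248,246)))]:
    d=np.load('scene0.npy');P=cloud(n,d)
    for k,(u,v) in px.items(): print(k,P[v,u].round())
    img=cv2.imread('pics/scene0.png');hsv=cv2.cvtColor(img,cv2.COLOR_BGR2HSV)
    roi=np.zeros((384,512),np.uint8);roi[145:235,185:225]=1
    m=((P[...,2]>15)&(roi>0)&(d>0)).astype(np.uint8)
    nn,l,st,_=cv2.connectedComponentsWithStats(m)
    for i in range(1,nn):
        if st[i,4]<15: continue
        Q=P[l==i];T=Q[Q[:,2]>58]
        print(st[i],Q.mean(0).round(),Q[:,2].max(),len(T), T.mean(0).round(1) if len(T) else '', cv2.minAreaRect(T[:,:2].astype(np.float32)) if len(T)>3 else '')
    roi[:]=0;roi[150:215,270:410]=1
    m=(P[...,2]>35)&(P[...,2]<60)&(roi>0);Q=P[m];print('rail',Q.mean(0),cv2.minAreaRect(Q[:,:2].astype(np.float32)))
E
```

```text
a [ 452. -261.   58.]
b [ 561. -281.   66.]
c [ 656. -276.   67.]
nut [ 488. -223.   13.]
rail [588. 124.  25.]
jar [797. 151. 105.]
elb [ 734. -181.   25.]
[195 147  11  26 229] [ 437. -262.   52.] 70.6615389591285 113 [ 431.5 -261.8   67.1] ((428.16015625, -261.30828857421875), (19.776702880859375, 54.822628021240234), 74.58526611328125)
[192 175  16  55 355] [ 589. -280.   54.] 72.22835267211613 208 [ 585.8 -279.6   67.1] ((584.9537353515625, -278.64892578125), (147.11659240722656, 19.857799530029297), 3.3924381732940674)
rail [592.7960303  117.8360392   47.43782578] ((586.931396484375, 120.16816711425781), (300.9986267089844, 96.26409912109375), 80.05709075927734)
```

>>> drive_tool(rows=[0, 0, 0, -3.6, -1.8, -0.2, 8.5, 0, 0, 0, -3.6, -1.8, -0.2, 8.5, 0, 0, 0, -3.6, -1.8, -0.2, 8.5, 0, 0, 0, -3.6, -1.8, -0.2, 8.5, 0, 0, 0, -3.6, -1.8, -0.2, 8.5, 0, 0, 0, -3.6, -1.8, -0.2, 8.5, 0, 0, 0, -3.6, -1.8, -0.2, 8.5, 0, 0, 0, -3.6, -1.8, -0.2, 8.5, 0, 0, 0, -3.6, -1.8, -0.2, 8.5, 0, 0, 0, -3.6, -1.8, -0.2, 8.5, 0, 0, 0, -3.6, -1.8, -0.2, 8.5, 0, 0, 0, -3.6, -1.8, -0.2, 8.5], grip_force=40)

```text
clock: 1.1
eef_pos: [511.7, 191.8, 277.2]
eef_rot: [[-0.957, 0.292, -0.0], [0.292, 0.957, -0.0], [0.0, -0.0, -1.0]]
force: [-0.2, 0.5, 0.2]
width: 0.998
gripper_force: 0.0
```

>>> drive_tool(rows=[0, 0, 0, -2.9, -1.6, 0, 8.5, 0, 0, 0, -2.9, -1.6, 0, 8.5, 0, 0, 0, -2.4, -1.4, 0, 8.5, 0, 0, 0, 0, 0, 0, 8.5, 0, 0, 0, 0, 0, 0, 8.5])

```text
clock: 1.52
eef_pos: [576.2, 124.5, 276.2]
eef_rot: [[-0.956, 0.294, -0.002], [0.294, 0.956, -0.0], [0.002, -0.001, -1.0]]
force: [-0.2, 0.5, -0.6]
width: 0.995
gripper_force: 0.0
```

Run:
```python
from h import *
p,d,po=shot('rail1');np.savez('rail1.npz',p=p,d=d,t=po[0],R=po[1]);print(po[0],get_state()['clock'])
```

```text
[576.19068613 124.4743019  276.23564687] 1.5667
```

View pics/rail1.png

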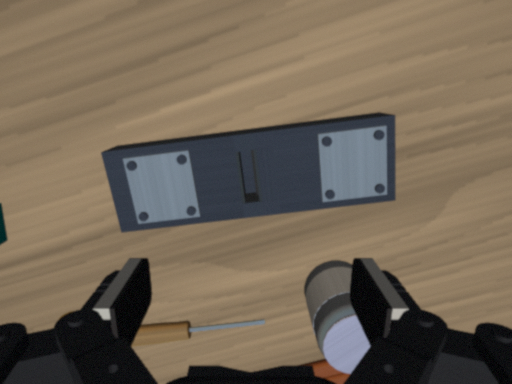

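The wrist view shows the rail with covers at about (160,187) and (353,163), and the open slot between u≈240 and 258, v≈150–202. The jar is below right of it.

Run:
```python
from h import *
z=np.load('rail1.npz');p=z['p'];po=(z['t'],z['R'])
g=p.astype(int).min(-1);hsv=cv2.cvtColor(p,cv2.COLOR_RGB2HSV)
m=((g>95)).astype(np.uint8);m[:105]=0;m[235:]=0;m[:,:118]=0;m[:,392:]=0
# keep plates: bluish bright
m&=(p[...,2].astype(int)>=p[...,0].astype(int)-5).astype(np.uint8)
m=cv2.morphologyEx(m,cv2.MORPH_CLOSE,np.ones((13,13),np.uint8))
cs=[c for c in cv2.findContours(m,0,2)[0] if cv2.contourArea(c)>1500]
C=[]
P=cloud('wrist',z['d'],po)
for c in cs:
    mm=np.zeros_like(m);cv2.drawContours(mm,[c],-1,1,-1);h=np.median(P[mm>0][:,2])
    q=ray('wrist',c[:,0],48,po)[:,:2].astype(np.float32);r=cv2.minAreaRect(q);print(h,r);C.append(np.array(r[0]))
C.sort(key=lambda a:a[1]);d=C[1]-C[0];L=np.linalg.norm(d);yv=d/L;xv=np.array([yv[1],-yv[0]])
print('L',L,'yaw',np.degrees(np.arctan2(xv[1],xv[0])));slot=C[0]+yv*94;print('slot',slot, 'rail top z',np.median(P[160:200,215:230,2]))
# sample brightness profile across slot at z=45, various x
M=camera_model('wrist');
def proj(X):
    X=np.atleast_2d(X);t=(X-po[0])@po[1];c=(t-M['mount'][:3,3])@M['mount'][:3,:3]
    return np.c_[M['fx']*c[:,0]/c[:,2]+M['cx'],M['fy']*c[:,1]/c[:,2]+M['cy']]
ys=np.arange(-14,36,1.)
gg=cv2.cvtColor(p,cv2.COLOR_RGB2GRAY)
prof=[]
for x in (-20,-10,0,10,20):
    uv=proj(np.c_[slot+xv*x+yv*ys[:,None],np.full(len(ys),45.)]).astype(np.float32)
    prof.append(cv2.remap(gg,uv[:,:1],uv[:,1:],1)[:,0])
prof=np.array(prof)
print(np.c_[ys,prof.T].astype(int).tolist())
xs=np.arange(-60,61,2.)
uv=proj(np.c_[slot+yv*-30+xv*xs[:,None],np.full(len(xs),45.)]).astype(np.float32);print(np.c_[xs,cv2.remap(gg,uv[:,:1],uv[:,1:],1)[:,0]].astype(int).tolist())
```

```text
48.88672352527142 ((571.352294921875, 28.283992767333984), (67.77372741699219, 72.02201843261719), 80.10578918457031)
48.911544206698096 ((606.0833740234375, 225.74839782714844), (67.8377914428711, 72.0959701538086), 80.00581359863281)
L 200.49548404187428 yaw -9.975452813357089
slot [587.63556161 120.86290627] rail top z 45.818853474275286
[[-14, 58, 59, 58, 55, 56], [-13, 58, 58, 58, 55, 56], [-12, 58, 58, 58, 57, 56], [-11, 56, 56, 57, 56, 54], [-10, 46, 49, 49, 47, 45], [-9, 36, 35, 36, 38, 33], [-8, 41, 41, 39, 41, 28], [-7, 53, 51, 52, 53, 30], [-6, 58, 56, 54, 57, 31], [-5, 59, 59, 58, 56, 30], [-4, 60, 58, 56, 58, 30], [-3, 59, 57, 56, 57, 30], [-2, 58, 58, 57, 57, 33], [-1, 57, 57, 58, 57, 32], [0, 58, 58, 58, 58, 31], [1, 58, 58, 58, 56, 28], [2, 59, 58, 56, 55, 31], [3, 56, 55, 52, 53, 35], [4, 52, 50, 50, 51, 39], [5, 49, 52, 51, 51, 46], [6, 53, 55, 54, 54, 53], [7, 58, 59, 58, 57, 57], [8, 57, 57, 58, 57, 58], [9, 57, 57, 58, 57, 58], [10, 58, 56, 58, 57, 58], [11, 57, 59, 57, 59, 58], [12, 57, 59, 57, 58, 57], [13, 58, 58, 59, 58, 57], [14, 59, 56, 58, 58, 56], [15, 60
[... 484 characters left out ...]
], [34, 59, 58, 58, 58, 56], [35, 60, 59, 60, 58, 56]]
[[-60, 130], [-58, 126], [-56, 127], [-54, 135], [-52, 136], [-50, 103], [-48, 35], [-46, 35], [-44, 57], [-42, 56], [-40, 56], [-38, 57], [-36, 58], [-34, 57], [-32, 54], [-30, 58], [-28, 58], [-26, 58], [-24, 58], [-22, 59], [-20, 60], [-18, 60], [-16, 57], [-14, 57], [-12, 57], [-10, 59], [-8, 58], [-6, 58], [-4, 58], [-2, 55], [0, 57], [2, 57], [4, 59], [6, 58], [8, 58], [10, 54], [12, 55], [14, 57], [16, 57], [18, 57], [20, 56], [22, 55], [24, 56], [26, 58], [28, 60], [30, 56], [32, 58], [34, 55], [36, 56], [38, 55], [40, 55], [42, 54], [44, 70], [46, 107], [48, 120], [50, 117], [52, 113], [54, 114], [56, 115], [58, 115], [60, 115]]
```

Run:
```python
from h import *
z=np.load('rail1.npz');p=z['p'];po=(z['t'],z['R']);P=cloud('wrist',z['d'],po)
for v in (165,175,185,198):
    r=P[v,228:272];a=np.radians(-9.98);yv=np.array([-np.sin(a),np.cos(a)]);xv=np.array([yv[1],-yv[0]])
    q=r[:,:2]-[587.6,120.9]
    print(v,np.c_[q@xv,q@yv,r[:,2]].round(1)[::1].tolist())
im=cv2.resize(p[135:215,210:290],None,fx=7,fy=7,interpolation=cv2.INTER_CUBIC)
im=cv2.convertScaleAbs(im,alpha=2.2);cv2.imwrite('pics/slotzoom.png',im[:,:,::-1])
q=ray('wrist',[[122,231],[395,200],[394,115],[104,152]],45,po);print(q)
```

```text
165 [[-15.1, -21.8, 45.2], [-15.2, -20.7, 46.3], [-15.0, -19.7, 46.1], [-14.6, -18.7, 44.8], [-14.7, -17.6, 46.1], [-14.6, -16.6, 46.3], [-14.8, -15.4, 47.5], [-14.4, -14.5, 46.4], [-14.1, -13.5, 45.8], [-14.1, -12.4, 46.3], [-13.5, -11.6, 43.8], [-13.3, -10.5, 43.7], [-12.0, -9.9, 37.8], [-7.7, -9.9, 17.8], [-5.4, -9.3, 7.6], [-5.4, -8.1, 8.6], [-5.1, -7.0, 7.7], [-5.4, -5.8, 9.8], [-5.2, -4.7, 9.4], [-5.0, -3.5, 9.0], [-5.1, -2.4, 10.2], [-4.7, -1.3, 9.2], [-4.8, -0.1, 10.2], [-4.7, 1.0, 10.4], [-4.0, 2.1, 7.7], [-6.5, 3.5, 20.3], [-6.5, 4.6, 20.7], [-11.2, 6.0, 43.5], [-11.2, 7.1, 44.3], [-11.4, 8.1, 45.8], [-11.2, 9.1, 45.3], [-11.3, 10.2, 46.2], [-11.0, 11.2, 45.5], [-11.2, 12.2, 46.9], [-10.9, 13.3, 46.3], [-10.6, 14.3, 45.5], [-10.5, 15.3, 45.4], [-10.2, 16.4, 44.9], [-10.2, 17.4, 45.2], [-9.9, 18.4, 44.6], [-10.3, 19.4, 46.9], [-9.8, 20.5, 45.5], [-9.8, 21.5, 46.0], [-9.5, 22.6, 45.1]]
175 [[-4.6, -23.3, 45.6], [-4.3, -22.3, 45.1], [-4.4, -21.2, 45.8], [-4.4, -20.1, 46.5], [-4.1, -19.1, 45.6], [-4.0, -18.1, 46.1], [-3.8, -17.1, 45.6], [-3.7, -16.0, 45.5], [-3.8, -14.9, 46.6],
[... 1894 characters left out ...]
 [28.5, -9.9, 27.1], [28.7, -8.8, 26.7], [28.5, -7.7, 28.1], [28.1, -6.5, 29.6], [28.2, -5.3, 29.9], [28.4, -4.3, 29.5], [27.6, -3.0, 32.5], [28.2, -2.0, 31.0], [28.5, -0.9, 30.7], [28.4, 0.2, 31.4], [28.5, 1.4, 31.4], [28.2, 2.5, 32.9], [28.4, 3.6, 32.7], [28.4, 4.7, 33.1], [25.4, 5.9, 43.0], [25.3, 7.0, 43.7], [25.2, 8.1, 44.4], [25.1, 9.1, 45.1], [25.1, 10.2, 45.6], [25.5, 11.3, 44.7], [25.6, 12.3, 45.0], [25.3, 13.4, 46.3], [25.3, 14.4, 46.7], [25.5, 15.5, 46.3], [26.0, 16.6, 45.2], [26.2, 17.6, 45.2], [25.9, 18.7, 46.4]]
[[605.08142034 -33.14837702  45.        ]
 [658.13481008 261.29647117  45.        ]
 [569.52556567 275.98892561  45.        ]
 [518.49431516 -15.68614808  45.        ]]
```

View pics/slotzoom.png

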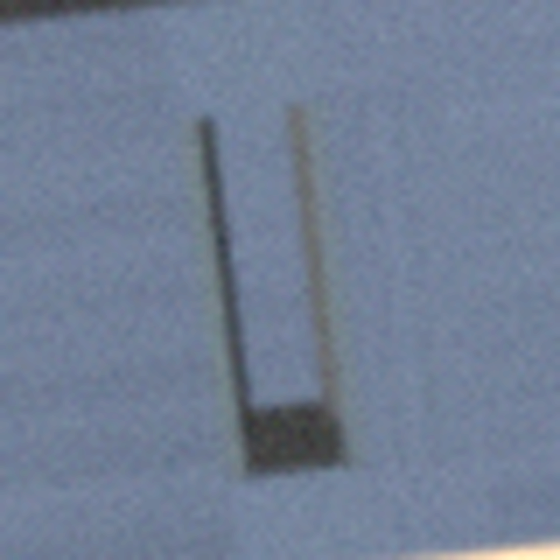

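The slot is about 15.4 mm wide (flat wall at y=-9.9 in my frame, opposite wall at +5.4), so the thin packer is the likely fit. Next I look at the packers from above.

>>> drive_tool(rows=[0, 0, 0, -1.3, -3.75, 0, 8.5, 0, 0, 0, -1.3, -3.75, 0, 8.5, 0, 0, 0, -1.3, -3.75, 0, 8.5, 0, 0, 0, -1.3, -3.75, 0, 8.5, 0, 0, 0, -1.3, -3.75, 0, 8.5, 0, 0, 0, -1.3, -3.75, 0, 8.5, 0, 0, 0, -1.3, -3.75, 0, 8.5, 0, 0, 0, -1.3, -3.75, 0, 8.5, 0, 0, 0, -1.3, -3.75, 0, 8.5, 0, 0, 0, -1.3, -3.75, 0, 8.5, 0, 0, 0, 0, 0, 0, 8.5, 0, 0, 0, 0, 0, 0, 8.5])

```text
clock: 2.57
eef_pos: [590.4, -271.7, 276.7]
eef_rot: [[-0.956, 0.293, -0.001], [0.293, 0.956, 0.001], [0.001, 0.0, -1.0]]
force: [0.5, 1.0, -0.5]
width: 1.0
gripper_force: 0.0
```

Run:
```python
from h import *
p,d,po=shot('pack1');np.savez('pack1.npz',p=p,d=d,t=po[0],R=po[1]);print(po[0],get_state()['clock'])
P=cloud('wrist',d,po)
m=((P[...,2]>60)&(P[...,2]<74)&(d>0)).astype(np.uint8);m[265:]=0
n,l,st,ce=cv2.connectedComponentsWithStats(m)
for i in range(1,n):
    if st[i,4]<80: continue
    v,u=np.nonzero(l==i);q=ray('wrist',np.c_[u,v],66,po)[:,:2].astype(np.float32)
    print(st[i],p[l==i].mean(0).round(),cv2.minAreaRect(q))
```

```text
[ 590.43212798 -271.66330361  276.66707858] 2.6167
[196   0  24  22 519] [ 93. 103. 111.] ((445.4859924316406, -265.8498229980469), (20.183612823486328, 16.25381088256836), 72.90796661376953)
[ 16  73  52  68 910] [112. 106.  93.] ((476.7896728515625, -436.5860595703125), (38.40668869018555, 60.873233795166016), 78.12528228759766)
[ 205   91   39   57 1005] [103. 114. 124.] ((537.412109375, -280.783447265625), (50.00510025024414, 17.507368087768555), 8.08655071258545)
[308  90  22  55 872] [  6. 146. 136.] ((561.4007568359375, -196.44891357421875), (15.277999877929688, 49.9958381652832), 69.74739837646484)
[245 185  26  49 667] [101. 112. 120.] ((632.5565795898438, -276.5370788574219), (14.275345802307129, 51.755165100097656), 88.67401885986328)
```

View pics/pack1.png

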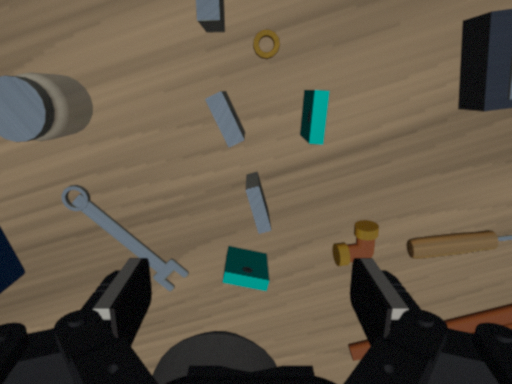

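The wrist view shows three grey packers: thick at the top (210,12), mid at (225,118) and thin at (258,203), measured 14.3 mm. The turquoise decoys are at (315,117) and (246,268).

>>> drive_tool(rows=[0, 0, -0.0913, 0, 0, 3.0, 5, 0, 0, -0.0913, 0, 0, 3.0, 5, 0, 0, -0.0913, 0, 0, 3.0, 5, 0, 0, 0, -2.1, -0.2, 2.5, 5, 0, 0, 0, -2.1, -0.2, 2.5, 5, 0, 0, 0, 0, 0, 0, 5, 0, 0, 0, 0, 0, 0, 5])

```text
clock: 3.2
eef_pos: [632.6, -273.2, 135.7]
eef_rot: [[-1.0, 0.019, -0.003], [0.019, 1.0, 0.002], [0.003, 0.001, -1.0]]
force: [0.7, 0.7, 0.4]
width: 0.58
gripper_force: 0.0
```

Run:
```python
from h import *
p,d,po=shot('pack2');print(po[0],po[1][:,0],get_state()['clock'])
P=cloud('wrist',d,po)
m=((P[...,2]>60)&(P[...,2]<74)&(d>0)).astype(np.uint8)
n,l,st,ce=cv2.connectedComponentsWithStats(m)
for i in range(1,n):
    if st[i,4]<200: continue
    v,u=np.nonzero(l==i);q=ray('wrist',np.c_[u,v],66,po)[:,:2].astype(np.float32)
    print(st[i],p[l==i].mean(0).round(),cv2.minAreaRect(q))
move([632.6,-276.5,58])
```

```text
[ 632.55327499 -273.203561    135.69898378] [-0.99981574  0.01895587  0.00302612] 3.25
[ 207    0   49  103 3364] [109. 121. 131.] ((537.6149291992188, -280.90557861328125), (49.35497283935547, 17.005775451660156), 8.03272533416748)
[ 359   44   68  100 2937] [  4. 145. 134.] ((561.0150146484375, -196.913818359375), (16.535228729248047, 50.00406265258789), 69.74100494384766)
[ 233  181   24   81 1887] [108. 120. 130.] ((632.2387084960938, -276.76519775390625), (13.626368522644043, 50.9213752746582), 89.14091491699219)
[ 183  314   48   40 1070] [  4. 125. 115.] ((710.1359252929688, -304.500732421875), (32.0659294128418, 19.407817840576172), 60.03030776977539)
shift cm tool [-0.   -0.26  7.98]
```

>>> drive_tool(rows=[0, 0, 0, 0, -0.3, 2.6, 5, 0, 0, 0, 0, 0, 2.6, 5, 0, 0, 0, 0, 0, 2.6, 5, 0, 0, 0, 0, 0, 0, 1, 0, 0, 0, 0, 0, 0, 1, 0, 0, 0, 0, 0, 0, 1, 0, 0, 0, 0, 0, 0, 1, 0, 0, 0, 0, 0, 0, 1], grip_force=45)

```text
clock: 3.92
eef_pos: [633.5, -279.1, 62.6]
eef_rot: [[-1.0, 0.022, 0.004], [0.022, 1.0, -0.001], [-0.004, -0.001, -1.0]]
force: [-2.2, 2.5, 8.4]
width: 0.157
gripper_force: 48.1
```

>>> drive_tool(rows=[0, 0, 0, 0, 0, 0, 1, 0, 0, 0, 0, 0, 0, 1, 0, 0, 0, 0, 0, 0, 1])

```text
clock: 4.17
eef_pos: [633.5, -279.1, 62.6]
eef_rot: [[-1.0, 0.022, 0.004], [0.022, 1.0, -0.001], [-0.004, -0.001, -1.0]]
force: [-1.9, 2.2, 7.7]
width: 0.156
gripper_force: 48.1
```

Run:
```python
from h import *
print(get_state())
p,d,po=shot('g1','scene')
p2,d,po=shot('g1w')
cv2.imwrite('pics/g1c.png',np.hstack([cv2.resize(p[130:290,140:300],(384,384)),p2[:,128:]])[:,:,::-1])
```

```text
{'clock': 4.1667, 'joint_positions': array([-2.37825358e+01,  2.47089668e+01,  1.28021116e+01,  7.78749194e+01,
        2.15594304e-02, -2.25366564e+01]), 'qd': array([-0.00276544,  0.00341296,  0.01732562, -0.06777067,  0.05653195,
        0.05320897]), 'joint_efforts': array([-7.56696369e-01, -6.80785990e+01,  4.39488673e+01, -1.24269012e+00,
       -3.29596661e-01,  9.96519841e-03]), 'eef_pos': array([ 633.49930888, -279.06771437,   62.62359564]), 'eef_rot': array([[-0.99975695,  0.02174429,  0.00363706],
       [ 0.02174009,  0.99976295, -0.00119161],
       [-0.00366211, -0.00111225, -0.99999268]]), 'force': array([-1.91040394,  2.19323243,  7.73043295]), 'wrist_torque': array([ 0.51548537,  0.48081191, -0.03685097]), 'gripper_force': 48.121737241744995, 'width': 0.1564477202459259}
```

View pics/g1c.png

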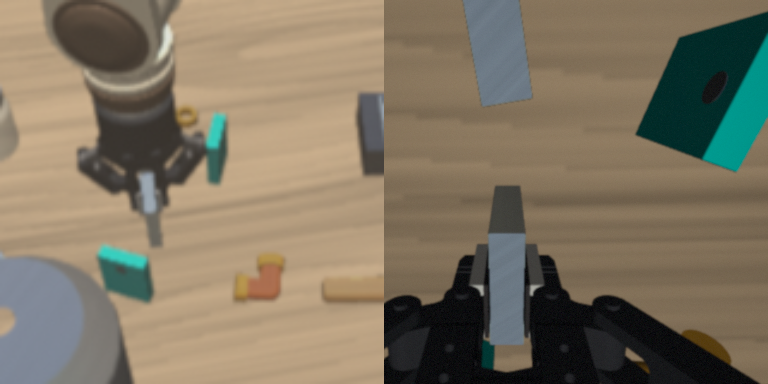

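The thin plate is held squarely between the pads. I lift it, turn it to the rail's yaw and carry it over.

>>> drive_tool(rows=[0, 0, 0, 0, 0, -2.5, 1, 0, 0, 0.0762, 0, 0, -3.5, 1, 0, 0, 0.0762, 0, 0, -3.5, 1, 0, 0, 0, 1.0, 3.4, 0, 1, 0, 0, 0, 1.13, 3.84, 0, 1, 0, 0, 0, 1.13, 3.84, 0, 1, 0, 0, 0, 1.13, 3.84, 0, 1, 0, 0, 0, 1.13, 3.84, 0, 1, 0, 0, 0, 1.13, 3.84, 0, 1, 0, 0, 0, 1.13, 3.84, 0, 1, 0, 0, 0, 1.13, 3.84, 0, 1, 0, 0, 0, 1.13, 3.84, 0, 1])

```text
clock: 5.27
eef_pos: [592.5, 76.4, 155.7]
eef_rot: [[-0.985, 0.174, 0.002], [0.174, 0.985, 0.0], [-0.002, 0.001, -1.0]]
force: [0.8, 1.0, -3.1]
width: 0.156
gripper_force: 46.5
```

>>> drive_tool(rows=[0, 0, 0, 1.0, 3.4, 0, 1, 0, 0, 0, 0, 0, 0, 1, 0, 0, 0, 0, 0, 0, 1, 0, 0, 0, 0, 0, 0, 1])

```text
clock: 5.6
eef_pos: [589.0, 109.8, 155.1]
eef_rot: [[-0.985, 0.173, 0.001], [0.173, 0.985, -0.0], [-0.001, -0.0, -1.0]]
force: [0.1, -0.4, -3.0]
width: 0.155
gripper_force: 46.7
```

Run:
```python
from h import *
p,d,po=shot('s1');np.savez('s1.npz',p=p,d=d,t=po[0],R=po[1]);s=get_state();print(po,s['force'],s['wrist_torque'],s['clock'])
move([588.5,118.5,po[0][2]])
cv2.imwrite('pics/s1b.png',cv2.convertScaleAbs(cv2.resize(p[100:384,150:362],None,fx=2.1,fy=2.1),alpha=1.7)[:,:,::-1])
```

```text
(array([589.02432987, 109.833853  , 155.13067707]), array([[-9.84973076e-01,  1.72704434e-01,  1.10338549e-03],
       [ 1.72704324e-01,  9.84973694e-01, -1.94511388e-04],
       [-1.12039867e-03, -1.02903365e-06, -9.99999372e-01]])) [ 0.21956951 -0.75395219 -3.53713341] [-0.0365939  -0.02111387  0.00992597] 5.65
shift cm tool [ 0.22  0.91 -0.02]
```

View pics/s1b.png

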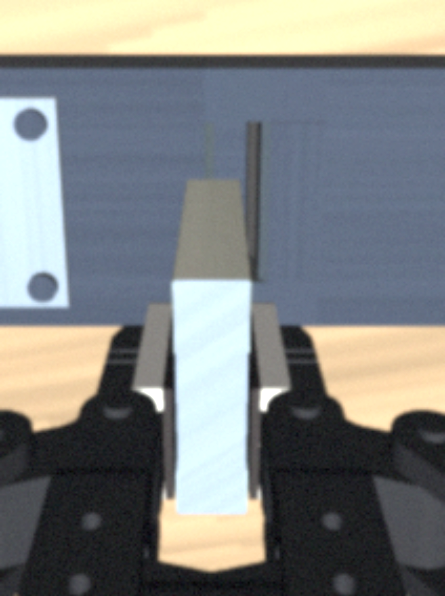

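Run:
```python
from h import *
z=np.load('s1.npz');p=z['p'];po=(z['t'],z['R']);P=cloud('wrist',z['d'],po)
a=np.radians(-9.98);yv=np.array([-np.sin(a),np.cos(a)]);xv=np.array([yv[1],-yv[0]]);O=np.array([585.92,111.1])
def loc(r): q=r[:,:2]-O;return np.c_[q@xv,q@yv,r[:,2]].round(1)
print('foot',loc(ray('wrist',[[239.5,185.7],[264.3,185.7]],92.5,po)))
print('top',loc(ray('wrist',[[232.9,232.9],[269,232.9]],158.5,po)))
print('tcp',loc(po[0][None]))
for v in (165,175): print(v,loc(P[v,238:300]).tolist())
print('plate face depth column', [loc(P[v,251][None])[0].tolist() for v in range(188,240,8)])
m=(P[...,2]>50)&(P[...,2]<200)
```

```text
foot [[-21.3  -6.9  92.5]
 [-21.3   6.8  92.5]]
top [[-21.7  -7.3 158.5]
 [-21.7   6.  158.5]]
tcp [[  3.3  -0.7 155.1]]
165 [[-22.7, -9.3, 45.3], [-23.0, -8.6, 46.5], [-22.9, -7.9, 45.9], [-22.9, -7.2, 46.1], [-22.6, -6.6, 45.0], [-22.8, -5.9, 45.8], [-23.1, -5.2, 46.9], [-22.7, -4.5, 45.2], [-22.9, -3.8, 46.3], [-72.9, -0.9, 276.4], [-22.7, -2.5, 45.1], [-22.7, -1.8, 45.4], [-22.3, -1.1, 43.2], [-22.3, -0.4, 43.3], [-15.0, 0.4, 9.6], [-14.9, 1.2, 9.4], [-14.5, 2.0, 7.5], [-14.9, 2.8, 9.3], [-14.8, 3.6, 8.7], [-15.1, 4.3, 10.0], [-14.7, 5.2, 8.3], [-14.9, 5.9, 9.1], [-14.7, 6.7, 8.6], [-14.8, 7.5, 8.9], [-14.7, 8.3, 8.3], [-14.9, 9.1, 9.2], [-15.0, 9.9, 9.6], [-14.6, 10.7, 7.8], [-14.9, 11.5, 9.3], [-14.5, 12.3, 7.7], [-16.8, 12.6, 18.1], [-17.0, 13.3, 19.0], [-17.3, 14.0, 20.2], [-17.6, 14.6, 21.6], [-17.8, 15.3, 22.6], [-19.7, 15.5, 31.4], [-22.0, 15.5, 41.8], [-22.2, 16.1, 43.1], [-22.5, 16.7, 44.1], [-22.5, 17.4, 44.1], [-22.7, 18.0, 45.5], [-22.9, 18.6, 46.0], [-22.9, 19.3, 46.2], [-22.8, 20.0, 45.8], [-22.9, 20.6, 46.0], [-22.7, 21.4, 45.4], [-22.9, 22.0, 46.0], [-23.0, 22.6, 
[... 1037 characters left out ...]
15.2, 16.2, 43.1], [-15.3, 16.9, 43.7], [-15.3, 17.6, 43.8], [-15.7, 18.1, 45.3], [-15.5, 18.9, 44.4], [-15.9, 19.5, 46.0], [-16.0, 20.1, 46.3], [-15.8, 20.9, 45.5], [-15.7, 21.6, 45.3], [-15.9, 22.2, 46.2], [-16.2, 22.8, 47.1], [-15.8, 23.6, 45.6], [-15.9, 24.2, 46.3], [-15.7, 25.0, 45.4], [-15.9, 25.6, 46.1], [-15.8, 26.4, 45.6], [-15.9, 27.0, 46.0], [-16.1, 27.6, 46.8], [-16.2, 28.2, 47.2], [-16.1, 29.0, 46.8], [-15.5, 30.0, 44.3], [-15.9, 30.4, 46.1], [-16.2, 30.9, 47.3], [-15.9, 31.8, 46.0], [-15.8, 32.5, 45.9]]
plate face depth column [[-21.9, -0.5, 99.1], [-22.0, -0.6, 113.6], [-21.9, -0.6, 125.8], [-22.1, -0.6, 137.1], [-22.0, -0.6, 146.3], [-21.9, -0.6, 154.3], [-20.9, -0.6, 159.4]]
```

The slot measures 15.6 mm here, confirming the thin plate as first choice. It needs a shift of +3 mm in tool x and +8 mm in tool y, then a descent of about 47 mm to the mouth.

>>> drive_tool(rows=[0, 0, 0, 0.3, 0.8, 1.5, 1, 0, 0, 0, 0, 0, 2, 1, 0, 0, 0, 0, 0, 0.5, 1, 0, 0, 0, 0, 0, 0, 1, 0, 0, 0, 0, 0, 0, 1])

```text
clock: 6.07
eef_pos: [587.4, 117.2, 114.8]
eef_rot: [[-0.985, 0.175, -0.0], [0.175, 0.985, -0.0], [0.0, -0.0, -1.0]]
force: [0.0, 0.3, -2.5]
width: 0.153
gripper_force: 46.6
```

```bash
cat > loc.py <<'E'
from h import *
a=np.radians(-9.98);yv=np.array([-np.sin(a),np.cos(a)]);xv=np.array([yv[1],-yv[0]]);O=np.array([585.92,111.1])
def loc(r): q=r[:,:2]-O;return np.c_[q@xv,q@yv,r[:,2]].round(1)
E
python3 - <<'E'
from loc import *
p,d,po=shot('s2');P=cloud('wrist',d,po);s=get_state();print(loc(po[0][None]),po[1].round(4).tolist(),s['force'],s['wrist_torque'])
for v in range(120,250,12):
    r=loc(P[v,215:300]);i=np.nonzero((r[:,2]>60)&(np.abs(r[:,0]+25)<8)&(r[:,2]<150))[0]
    g=np.nonzero(r[:,2]<40)[0]
    print(v, (r[i[0]],r[i[-1]]) if len(i) else '', (r[g[0]],r[g[-1]]) if len(g) else '')
E
```

```text
[[  0.4   6.3 114.8]] [[-0.9846, 0.1747, -0.0001], [0.1747, 0.9846, -0.0001], [0.0001, -0.0002, -1.0]] [ 0.73030172 -0.35646465 -2.67297196] [-0.05286142  0.03418601 -0.05768073]
120  (array([-55.6, -16.6,   2. ]), array([-55.2,  38.9,  -0.6]))
132  (array([-47.5, -17.7,   0.4]), array([-47.5,  39. ,   1. ]))
144  (array([-44.8, -14.3,  35.6]), array([-44.7,  34.5,  35.5]))
156  
168  
180  (array([-23.8,   0. ,  38. ]), array([-23.3,  15.5,  36.3]))
192 (array([-24.5,  -0.2,  65.2]), array([-24.8,  13.2,  66.2])) (array([-12.1,  15.5,  23.6]), array([-16.6,  15.5,  38.9]))
204 (array([-23.9,  -0.6,  82.8]), array([-25. ,  12.9,  86.1])) (array([-9.2, 15.5, 39.2]), array([-9.2, 15.5, 39.2]))
216 (array([-24.6,  -0.3, 100.5]), array([-24.3,  13.2,  99.8])) 
228 (array([-24.9,  -0.4, 114.2]), array([-24.7,  12.9, 113.9])) 
240 (array([-21.8,  -0.7, 118.4]), array([-22.1,  13.1, 119.2]))
```

>>> drive_tool(rows=[0, 0, 0, 0, 0.12, 0.2, 1, 0, 0, 0, 0, 0, 0.4, 1, 0, 0, 0, 0, 0, 0.4, 1, 0, 0, 0, 0, 0, 0.3, 1, 0, 0, 0, 0, 0, 0.3, 1, 0, 0, 0, 0, 0, 0, 1, 0, 0, 0, 0, 0, 0, 1])

```text
clock: 6.7
eef_pos: [587.1, 119.3, 97.7]
eef_rot: [[-0.985, 0.173, -0.001], [0.173, 0.985, -0.0], [0.001, -0.0, -1.0]]
force: [-0.6, -0.8, -3.6]
width: 0.154
gripper_force: 46.6
```

No resistance 10 mm deep, so it has passed the bevels. I ease it toward the flat wall and go deeper.

>>> drive_tool(rows=[0, 0, 0, 0, -0.1, 0.2, 1, 0, 0, 0, 0, -0.05, 0.3, 1, 0, 0, 0, 0, 0, 0.3, 1, 0, 0, 0, 0, 0, 0.2, 1, 0, 0, 0, 0, 0, 0.1, 1, 0, 0, 0, 0, 0, 0, 1, 0, 0, 0, 0, 0, 0, 1])

```text
clock: 7.28
eef_pos: [587.2, 117.9, 87.3]
eef_rot: [[-0.985, 0.173, -0.0], [0.173, 0.985, 0.0], [0.0, 0.0, -1.0]]
force: [-0.2, 0.1, -2.5]
width: 0.155
gripper_force: 46.6
```

>>> drive_tool(rows=[0, 0, 0, 0, -0.05, 0.1, 1, 0, 0, 0, 0, 0, 0.1, 1, 0, 0, 0, 0, 0, 0.1, 1, 0, 0, 0, 0, 0, 0.1, 1, 0, 0, 0, 0, 0, 0.1, 1, 0, 0, 0, 0, 0, 0, 1, 0, 0, 0, 0, 0, 0, 1])

```text
clock: 7.87
eef_pos: [587.3, 117.7, 82.4]
eef_rot: [[-0.985, 0.173, 0.001], [0.173, 0.985, 0.001], [-0.0, 0.001, -1.0]]
force: [1.2, 3.9, -2.3]
width: 0.15
gripper_force: 46.9
```

>>> drive_tool(rows=[0, 0, 0, 0, 0, 0.1, 1, 0, 0, 0, 0, 0, 0.1, 1, 0, 0, 0, 0, 0, 0, 1, 0, 0, 0, 0, 0, 0, 1])

```text
clock: 8.2
eef_pos: [587.5, 117.7, 82.0]
eef_rot: [[-0.985, 0.173, 0.002], [0.173, 0.985, 0.001], [-0.002, 0.001, -1.0]]
force: [-2.6, 3.2, 9.8]
width: 0.152
gripper_force: 48.4
```

Support appears at 25.6 mm deep (about 12 N of upward reaction), so the foot is on the taper and the plate touches the flat wall. I lower the grip force and release.

>>> drive_tool(rows=[0, 0, 0, 0, 0, 0, 1, 0, 0, 0, 0, 0, 0, 1, 0, 0, 0, 0, 0, 0, 1.6, 0, 0, 0, 0, 0, 0, 2, 0, 0, 0, 0, 0, 0, 3, 0, 0, 0, 0, 0, 0, 3.4, 0, 0, 0, 0, 0, 0, 3.4], grip_force=20)

```text
clock: 8.78
eef_pos: [587.0, 117.2, 80.0]
eef_rot: [[-0.985, 0.174, -0.001], [0.174, 0.985, -0.0], [0.0, -0.0, -1.0]]
force: [0.1, -0.7, 0.6]
width: 0.399
gripper_force: 0.0
```

>>> drive_tool(rows=[0, 0, 0, 0, 0, -1.5, 3.4, 0, 0, 0, 0, 0, -3, 3.4, 0, 0, 0, 0, 0, -4, 3.4, 0, 0, 0, 0, 0, -2, 3.4, 0, 0, 0, 0, 0, 0, 3.4, 0, 0, 0, 0, 0, 0, 3.4])

```text
clock: 9.28
eef_pos: [587.8, 117.4, 186.6]
eef_rot: [[-0.985, 0.174, 0.002], [0.174, 0.985, 0.0], [-0.002, 0.001, -1.0]]
force: [-0.2, -0.9, -0.9]
width: 0.399
gripper_force: 0.0
```

Run:
```python
from loc import *
p,d,po=shot('s3');P=cloud('wrist',d,po);s=get_state();print(po[0],s['force'],s['clock'])
L=loc(P.reshape(-1,3)).reshape(P.shape)
T=(np.abs(L[...,0])<30)&(L[...,1]>-6)&(L[...,1]<22)&(L[...,2]>75)&(L[...,2]<100)
print('top z',np.median(L[T][:,2]),L[T].mean(0))
v,u=np.nonzero(T);q=loc(ray('wrist',np.c_[u,v],86,po));print(cv2.minAreaRect(q[:,:2].astype(np.float32)))
for vv in range(150,300,14):
    r=L[vv,180:330];i=np.nonzero((r[:,2]>55)&(r[:,2]<95)&(np.abs(r[:,1]-7)<15))[0]
    g=np.nonzero((r[:,2]<40)&(np.abs(r[:,0])<30))[0]
    print(vv,(r[i[0]],r[i[-1]]) if len(i) else '',r[g].tolist()[:6])
cv2.imwrite('pics/s3b.png',cv2.convertScaleAbs(cv2.resize(p[90:350,150:362],None,fx=2.2,fy=2.2),alpha=1.6)[:,:,::-1])
```

```text
[587.77564873 117.43908813 186.59481843] [-0.39239176 -0.20935666 -1.04410491] 9.3333
top z 86.0 [-1.59933993  7.64574257 85.77709571]
((-1.0854244232177734, 7.489498138427734), (52.28474044799805, 13.831560134887695), 0.5185004472732544)
150  []
164 (array([-24.1,   0.6,  68.8]), array([-24.7,  13.9,  71.6])) []
178 (array([-18.5,   1. ,  86.3]), array([-18.3,  14.2,  85.7])) []
192 (array([-8.9,  0.9, 86.7]), array([-8.9, 14.3, 86.7])) []
206 (array([ 1.4,  0.8, 85.5]), array([ 1.3, 14.4, 85.7])) []
220 (array([11.7,  0.7, 85.4]), array([11.5, 14.5, 85.9])) []
234 (array([21.8,  1.3, 86.2]), array([22.3, 14.6, 85.1])) []
248  []
262  []
276  []
290  []
```

View pics/s3b.png

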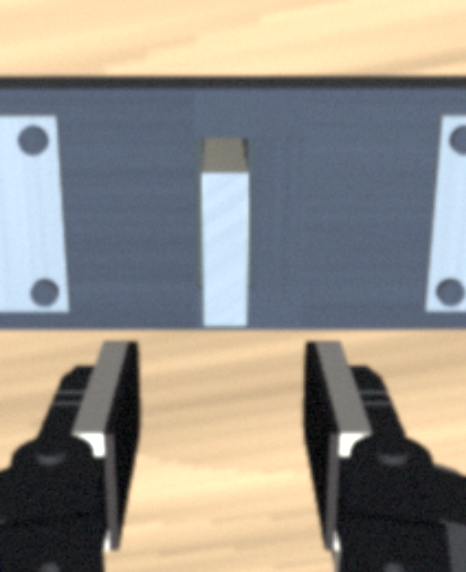

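The plate stands in the slot with its top about 41 mm above the rail, as specified for the fitting packer. Now a quick check of its lean and its gap to the flat wall, against the wall measured in the same frame.

Run:
```python
from loc import *
D=[]
for k in range(4):
    s=get_state();p,d=get_image('wrist');D.append(d)
d=np.median(D,0);po=(s['eef_pos'],s['eef_rot']);P=cloud('wrist',d,po);L=loc(P.reshape(-1,3)).reshape(P.shape)
g=cv2.cvtColor(p,cv2.COLOR_RGB2GRAY)
for v in range(149,182,3):
    r=L[v,225:280];i=np.nonzero((r[:,2]>47.5)&(np.abs(r[:,1]-7)<14)&(r[:,0]>-27))[0]
    z=np.median(r[i,2]) if len(i) else 0
    print(v,(i[[0,-1]]+225,r[i[0]].tolist(),r[i[-1]].tolist()) if len(i)>5 else '',g[v,236:270].tolist() if v in(152,155,158) else '')
# slot mouth visible beyond plate's x end (x -28..-25)
for v in range(148,156): print(v,[ (u,*L[v,u].tolist()) for u in range(236,268,3)])
```

```text
149  
152  [63, 62, 65, 65, 67, 67, 65, 67, 68, 68, 65, 66, 66, 66, 66, 66, 64, 67, 67, 67, 68, 67, 66, 65, 66, 66, 67, 64, 68, 68, 66, 66, 65, 68]
155  [64, 63, 67, 66, 66, 65, 62, 62, 68, 70, 68, 70, 68, 69, 70, 69, 67, 70, 70, 70, 70, 68, 66, 70, 69, 63, 59, 60, 64, 65, 68, 65, 66, 63]
158  [65, 62, 65, 66, 64, 64, 62, 63, 71, 79, 78, 78, 77, 79, 78, 78, 77, 77, 76, 77, 76, 76, 76, 76, 71, 56, 43, 50, 62, 65, 63, 64, 64, 64]
161 (array([243, 261]), [-24.7, 0.4, 49.6], [-24.8, 13.9, 50.4]) 
164 (array([243, 261]), [-24.8, 0.6, 60.9], [-24.8, 13.6, 61.2]) 
167 (array([243, 262]), [-24.8, 0.8, 71.1], [-24.9, 14.0, 71.7]) 
170 (array([243, 263]), [-24.7, 1.0, 80.2], [-24.7, 14.4, 80.0]) 
173 (array([243, 263]), [-23.9, 1.1, 85.1], [-24.0, 14.2, 85.8]) 
176 (array([243, 263]), [-22.0, 1.1, 85.7], [-22.0, 14.2, 85.8]) 
179 (array([243, 263]), [-19.9, 1.1, 85.6], [-19.9, 14.2, 85.5]) 
148 [(236, -33.8, -4.9, 45.4), (239, -33.7, -2.7, 45.1), (242, -33.8, -0.4, 45.5), (245, -33.8, 1.9, 45.3), (248, -33.7, 4.1, 45.1), (251, -33.8, 6.4, 45.8), (254, -33.8, 8.7, 45.3), (257, -33.8, 10.9, 45.3
[... 1389 characters left out ...]
54, -29.9, 8.7, 44.9), (257, -30.0, 10.9, 45.8), (260, -30.0, 13.2, 45.8), (263, -30.1, 15.5, 46.2), (266, -29.9, 17.8, 45.0)]
154 [(236, -29.2, -5.0, 45.5), (239, -29.1, -2.7, 45.0), (242, -29.2, -0.4, 45.2), (245, -29.3, 1.8, 46.0), (248, -29.2, 4.1, 45.1), (251, -29.2, 6.4, 45.5), (254, -29.2, 8.7, 45.6), (257, -29.3, 10.9, 45.9), (260, -29.2, 13.2, 45.2), (263, -29.2, 15.5, 45.2), (266, -29.3, 17.7, 46.2)]
155 [(236, -28.4, -5.0, 45.3), (239, -28.4, -2.7, 45.0), (242, -28.5, -0.4, 45.5), (245, -28.3, 1.8, 44.7), (248, -28.5, 4.1, 46.0), (251, -28.4, 6.4, 45.3), (254, -28.5, 8.7, 45.7), (257, -28.4, 10.9, 45.4), (260, -28.5, 13.2, 45.7), (263, -28.4, 15.5, 45.3), (266, -28.4, 17.8, 45.4)]
```

The plate leans by about 0.7 mm at the top, away from the flat wall. I nudge it lightly toward the wall with one finger, without gripping.

>>> drive_tool(rows=[0, 0, 0, 0, 0.1, 4, 3.4, 0, 0, 0, 0, 0, 4, 3.4, 0, 0, 0, 0, 0, 2.0, 3.4, 0, 0, 0, 0, 0, 0.5, 3.4, 0, 0, 0, 0, 0, 0, 2.6, 0, 0, 0, 0, 0, 0, 2.6, 0, 0, 0, 0, -0.2, 0, 2.6, 0, 0, 0, 0, -0.2, 0, 2.6, 0, 0, 0, 0, -0.1, 0, 2.6, 0, 0, 0, 0, 0, 0, 2.6])

```text
clock: 10.37
eef_pos: [586.9, 113.2, 81.3]
eef_rot: [[-0.985, 0.174, 0.001], [0.174, 0.985, 0.0], [-0.001, 0.0, -1.0]]
force: [-0.1, -0.0, -0.7]
width: 0.307
gripper_force: 0.0
```

>>> drive_tool(rows=[0, 0, 0, 0, -0.08, 0, 2.6, 0, 0, 0, 0, -0.08, 0, 2.6, 0, 0, 0, 0, 0, 0, 2.6, 0, 0, 0, 0, 0, 0, 2.6])

```text
clock: 10.7
eef_pos: [586.4, 112.1, 80.6]
eef_rot: [[-0.985, 0.173, 0.001], [0.173, 0.985, 0.0], [-0.001, 0.001, -1.0]]
force: [0.5, 2.1, 1.7]
width: 0.301
gripper_force: 1.1
```

>>> drive_tool(rows=[0, 0, 0, 0, -0.08, 0, 2.6, 0, 0, 0, 0, -0.05, 0, 2.6, 0, 0, 0, 0, 0, 0, 2.6, 0, 0, 0, 0, 0, 0, 2.6])

```text
clock: 11.03
eef_pos: [586.4, 111.8, 80.7]
eef_rot: [[-0.985, 0.172, 0.001], [0.172, 0.985, 0.002], [-0.001, 0.003, -1.0]]
force: [1.7, 7.3, 2.0]
width: 0.302
gripper_force: 4.0
```

>>> drive_tool(rows=[0, 0, 0, 0, 0.3, 0, 2.6, 0, 0, 0, 0, 0.35, 0, 3.4, 0, 0, 0, 0, 0, 0, 3.4, 0, 0, 0, 0, 0, -2, 3.4, 0, 0, 0, 0, 0, -4, 3.4, 0, 0, 0, 0, 0, -4, 3.4, 0, 0, 0, 0, 0, -0.5, 3.4, 0, 0, 0, 0, 0, 0, 3.4, 0, 0, 0, 0, 0, 0, 3.4])

```text
clock: 11.78
eef_pos: [587.2, 116.9, 185.3]
eef_rot: [[-0.985, 0.174, 0.0], [0.174, 0.985, -0.0], [-0.001, -0.0, -1.0]]
force: [0.1, -0.1, -1.7]
width: 0.399
gripper_force: 0.0
```

Run:
```python
from loc import *
D=[]
for k in range(4):
    s=get_state();p,d=get_image('wrist');D.append(d)
d=np.median(D,0);po=(s['eef_pos'],s['eef_rot']);print(po[0],s['force'],s['clock']);P=cloud('wrist',d,po);L=loc(P.reshape(-1,3)).reshape(P.shape)
for v in range(158,190,4):
    r=L[v,215:290];i=np.nonzero((r[:,2]>47.5)&(np.abs(r[:,1]-7)<14)&(r[:,0]>-27))[0]
    print(v,(r[i[0]].tolist(),r[i[-1]].tolist()) if len(i)>5 else '')
T=(np.abs(L[...,0])<30)&(L[...,1]>-6)&(L[...,1]<22)&(L[...,2]>75)&(L[...,2]<100);print(np.median(L[T][:,2]))
v,u=np.nonzero(T&(L[...,2]>84));q=loc(ray('wrist',np.c_[u,v],86,po));print(cv2.minAreaRect(q[:,:2].astype(np.float32)))
a,_=get_image('scene');b,_=get_image('side');cv2.imwrite('pics/end.png',np.hstack([cv2.resize(a[100:292,170:426],(400,300)),cv2.resize(b[110:302,150:406],(400,300))])[:,:,::-1])
```

```text
[586.47162763 116.80272458 183.59649963] [-0.22532765  0.086853   -0.01976069] 11.9333
158 
162 ([-23.6, -0.1, 48.2], [-25.0, 13.3, 54.7])
166 ([-24.8, 0.3, 67.5], [-24.8, 13.6, 67.7])
170 ([-24.9, 0.6, 80.8], [-24.5, 13.9, 79.0])
174 ([-23.4, 0.7, 85.8], [-23.3, 13.7, 85.4])
178 ([-20.6, 0.6, 85.3], [-20.7, 13.7, 85.7])
182 ([-17.9, 0.6, 85.5], [-18.1, 13.7, 86.1])
186 ([-15.2, 0.6, 85.6], [-15.2, 13.8, 85.6])
85.6
((-0.5788726806640625, 7.238056182861328), (13.58572769165039, 49.659664154052734), 89.573486328125)
```

View pics/end.png

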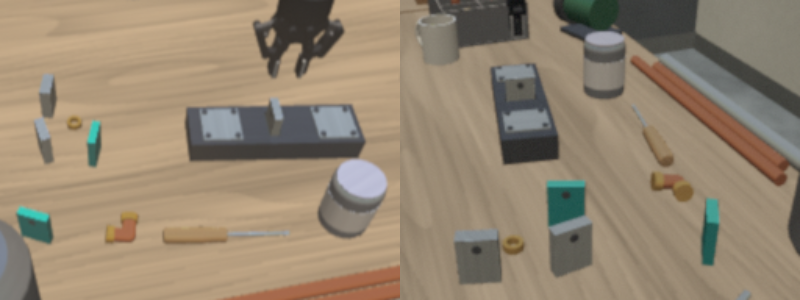

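The plate stands upright in the slot at (275,115) in the left crop. The other two packers, the nut, elbow and jar are undisturbed.

```bash
python3 -c "
from station import *
print(hand_in())"
```

```text
the job is handed in; nothing more can be done
None
```

The 14 mm packer fits and is handed in: it stands upright on the slot's taper, 41 mm above the rail and within my roughly 0.5 mm measuring accuracy of the flat wall; I trial-fitted only that one (the slot measured about 15.5 mm wide), and the other two plates, nut, elbow and jar were not touched.

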